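# Tip the fittings into the tray's pour corner over the stock bin

### The arm

A 6-joint arm with a two-finger parallel gripper is mounted at the origin on the work surface. World frame = base frame: x ahead of the robot, y to its left, z up, the work surface at z = 0. Lengths are in m, angles in rad, forces in N, time in s.
With the tool pointing down it reaches from about 0.25 to 0.85 m from the base axis. Payload 12.5 kg.
Tool frame: the origin (TCP) lies at the very end of the fingers, on their centre line; the grasp point (between the pads) lies 19 mm behind it; z points along the fingers, y is the direction in which the jaws open and shut (so a half turn about z gives the same grasp; the last joint's range is limited). The gripper opens to 93 mm and grips with 3 to 60 N. Pads are 15 mm wide; open, the fingers measure 128 mm over their backs; the gripper's body (75 mm by 188 mm) begins 65 mm behind the grasp point.
Start: joints at [1.088, 0.351, 1.652, -0, 1.139, -0.085], TCP at [0.213, 0.507, 0.219] pointing down, gripper open.
Joint ranges: [-2.75, 2.75], [-0.79, 2.1], [0.01, 2.65], [-1.57, 4.71], [0.07, 3.14], [-2.87, 2.87]. Speed limits (rad/s): [2.22, 2.22, 2.79, 3.14, 3.14, 3.14].

### API

Orientations are given as a 3x3 rotation matrix whose columns are the frame's x, y, z axes.
In Python, from workcell import get_obs, viewer, ticket gives the robot as it stands. The module is installed in compiled form; this text tells all that it offers.
- The arm moves only by the shell command python3 -m jog 'ROWS' [OPENING] [FORCE]. ROWS is JSON, a list that holds one entry, the list of rows, each a list of 6 numbers: the shift along the tool's x, y, z in units of 0.02 m (1.0 is 0.02 m), then the turn, a rotation vector about the tool's x, y, z in units of 0.12 rad (1.0 is 0.12 rad). A call has 1 to 5 rows; each row shifts and turns the pose as measured when the row begins, along the tool's axes as they then stand; what a row does not reach is not made up. A row lasts 1/12 s, in which the tool goes at most 41.7 mm and 7.16 degrees, less where a joint would pass 70% of its speed; a pose out of reach is approached as far as the arm can. A call with a number of a shift or a turn outside -1 to 1 is refused whole. A call with a gripper value outside its range is refused whole. OPENING is the opening, from 0 (shut) to 1 (fully open), set as the call begins (- or left out, the last holds). The fingers move at their own pace and stop on an object; FORCE is the grip in N (left out, the last holds). Time passes only in rows, so rows that do not move let the fingers close. It gives the time, the measured TCP pose, the force and the opening at its end, in the units of the state.
- get_obs(): the state, without advancing time (a new reading comes with each control period).
- viewer.read_camera(name): name is "side" or "top" or "wrist"; returns a dict with "frame" (420x560x3 uint8, red, green, blue), "range_z" (420x560 float32, m along the optical axis (not along the pixel's ray), 0 where there is no reading), "K" (3x3 intrinsics, pixels), "extrinsics" (4x4, takes a point from camera to world coordinates). Camera axes: x right, y up, looking along -z (the intrinsics and any distortion apply to the point x, -y, -z); pixel columns grow to the right and rows downward; lengths in m; the calibration is good to about 2 mm. A picture is of the moment at which its call begins.
- ticket.close_job(): hands the job in, once; it reports no verdict.
The state is a dict: "time_s": time; "q": joint angles; "joint_velocities": joint speeds; "joint_torque": joint torques, N m; "position": TCP position; "eef_rot": TCP orientation; "force": force on the tool from outside, world axes, zero at the start; "ft_torque": the same for the moment, N m; "width": opening from 0.0 (shut) to 1.0 (fully open).
Only numpy, scipy, OpenCV 4.12 (cv2) and the standard library are available. Lean on these libraries where they do the work, as an engineer would, in place of code of your own. Each camera call takes 0.05 s, during which the arm holds its last target. There are 200 camera calls.

### The job

Pick up the slate tray of loose tube fittings by its orange grip and rest its cut-off pour corner on the rim of the blue stock bin, the lip reaching in over the bin. Have the tray tilted so that all five fittings slide down and bunch up close in the pour corner without any leaving the tray, and finish while still holding the grip with the tray tilted there, clear of the bench, so that I can check the fittings and pick them out. Leave the bin where it stands and do not disturb the bottle, the spanner or the vial rack.

Things in the scene. Friction and masses are not known exactly. Their poses are not given: they have to be found in the camera images.
- tray: dark slate plastic sorting tray, 230 (x) x 160 (y) x 45 (z) mm outside, floor and walls 3 mm, 0.22 kg, slippery inside: fittings slide into the corner at 15 to 25 degrees. Origin: centre of its underside; x from the grip end to the far end, z up. Pour corner at +x +y: cut off at 45 degrees (45 mm along each side), wall there only 30 mm high, facing (1, 1) in the tray's xy
- tray_grip (a point): where to hold the tray: middle of its orange grip, an upright plate 12 mm thick (along the tray's x), 70 mm wide (along y) and 70 mm tall from the tray's underside, standing at the -x end wall. The point lies 50 mm above the underside (20 mm below the top of the grip), 118 mm from the tray's origin towards -x; same axes as the tray
- tray_lip (a point): middle of the pour corner: lower outside edge of the cut-off corner's wall, at x 92.5, y 57.5, z 0 mm in the tray's frame; same axes as the tray
- bin: blue open stock bin, 220 (x) x 150 (y) x 80 (z) mm outside, walls 5 mm, 1.8 kg, free on the bench, filled about 40 mm deep with fittings fixed together. Origin: centre of its underside, z up; its rim is 80 mm above the bench
- solvent: bystander: amber bottle with blue cap, 72 mm across, 160 mm tall; origin at the centre of its underside
- spanner: bystander: steel open-ended spanner 150 mm long lying flat, a few mm thick; origin under its middle, along x
- vial_rack: bystander: white rack with small amber vials, 66 (x) x 110 (y) x 39 mm; origin at the centre of its underside
- fitting0: steel union, 28 mm long, 14 mm across the flats: one of the five loose fittings in the tray (18 to 30 g); origin on the middle of its underside as it first lies, 7 to 9 mm from its centre
- fitting1: brass hexagon plug, 16 mm across, 17 mm tall: one of the five loose fittings in the tray (18 to 30 g); origin on the middle of its underside as it first lies, 7 to 9 mm from its centre
- fitting2: steel union, 28 mm long, 14 mm across the flats: one of the five loose fittings in the tray (18 to 30 g); origin on the middle of its underside as it first lies, 7 to 9 mm from its centre
- fitting3: brass tee, 28 x 24 x 14 mm: one of the five loose fittings in the tray (18 to 30 g); origin on the middle of its underside as it first lies, 7 to 9 mm from its centre
- fitting4: brass hexagon plug, 16 mm across, 17 mm tall: one of the five loose fittings in the tray (18 to 30 g); origin on the middle of its underside as it first lies, 7 to 9 mm from its centre
Not all that is in view belongs to the job. Leave any green or red look-alike of the fitting3 alone.

How it is judged:
At the end, for the whole second after the job is handed in: Gripper on the orange grip, tray still, 15 to 50 degrees tilted, off the bench, resting on the rim of the level bin (over 0.2 N), mid-lip inside the bin's inner outline; all five fittings still and in the tray, within 85 mm of mid-lip (angle between tray_grip's own z axis and vertical between 0.25 and 0.87 rad and distance between each of fitting0, fitting1, fitting2, fitting3, fitting4 and tray_lip below 0.085 m and z of each of fitting0, fitting1, fitting2, fitting3, fitting4 in the frame of tray above -0.005 m and linear speed of each of fitting0, fitting1, fitting2, fitting3, fitting4, tray below 0.02 m/s and contact force between tray and bin above 0.2 N and contact force between the fingers and tray above 1 N and height (world z) of tray_grip above 0.12 m and height (world z) of tray_lip above 0.032 m and distance between the grasp point and tray_grip below 0.045 m and x of tray_lip in the frame of bin between -0.105 and 0.105 m and y of tray_lip in the frame of bin between -0.07 and 0.07 m and angle between bin's own z axis and vertical below 0.05 rad); the arm keeps its last pose, push and grip.
It fails at once if a fitting leaves the tray or touches the bin ((distance between fitting0 and tray above 0.165 m or contact force between fitting0 and bin above 0.02 N) or (distance between fitting1 and tray above 0.165 m or contact force between fitting1 and bin above 0.02 N) or (distance between fitting2 and tray above 0.165 m or contact force between fitting2 and bin above 0.02 N) or (distance between fitting3 and tray above 0.165 m or contact force between fitting3 and bin above 0.02 N) or (distance between fitting4 and tray above 0.165 m or contact force between fitting4 and bin above 0.02 N)).
It fails at once if the bin is shoved more than 30 mm (distance of bin from where it was at the start of the episode above 0.03 m).
It fails at once if a bystander is moved more than 30 mm or tipped (distance of any of solvent, spanner, vial_rack from where it was at the start of the episode above 0.03 m or angle between any of solvent, vial_rack's own z axis and vertical above 0.3 rad).
It also fails if it takes over 54 s, if anything falls off the work surface, if the arm or the gripper's body presses on something with over 40 N, if the wrist force passes 120 N, or if a joint passes its speed limit or range.

## Working session

There is one attempt and no reset: what is moved stays moved. The work goes in short steps, Python scripts to look and compute and a shell command to move; the robot and the scene stay as the last step left them, time stands still between calls to the robot, and variables do not carry over. Pictures are saved under pics/ and viewed, about 8 in all and at most 12, crops included, and the job is handed in when it is done.

```bash
mkdir -p pics
cat > h.py <<'E'
import numpy as np, cv2
from workcell import get_obs, viewer, ticket
def cam(n):
    c=viewer.read_camera(n); np.savez(''+n+'.npz',**c); return c
def cloud(c):
    z=c["range_z"];K=c["K"];v,u=np.indices(z.shape)
    x=(u-K[0,2])/K[0,0]*z;y=(v-K[1,2])/K[1,1]*z
    P=np.stack([x,-y,-z,np.ones_like(z)],-1)@c["extrinsics"].T
    P=P[...,:3];P[z<=0]=np.nan;return P
def save(f,n): cv2.imwrite('pics/'+n+'.png',f[...,::-1])
E
python3 - <<'E'
from h import *
a=cam("top");b=cam("side")
save(a["frame"],"top0");save(b["frame"],"side0")
print(a["extrinsics"].round(3),a["K"]);print(get_obs())
E
```

```text
[[-0.024  0.995 -0.095  0.452]
 [-1.    -0.025 -0.011 -0.03 ]
 [-0.013  0.095  0.995  1.163]
 [ 0.     0.     0.     1.   ]] [[426.13711203   0.         269.73209525]
 [  0.         426.13711203 215.18007872]
 [  0.           0.           1.        ]]
{'time_s': 0.1, 'q': array([ 1.08841538e+00,  3.51156374e-01,  1.65236617e+00,  1.90923619e-07,
        1.13908465e+00, -8.46034578e-02]), 'joint_velocities': array([ 0.00184265, -0.00250678, -0.00172347, -0.00040192,  0.00082201,
        0.00053581]), 'joint_torque': array([ 1.26230741e-03, -4.98022020e+01, -2.85702056e+01,  7.00920168e-02,
        2.38882616e-02, -4.43680608e-05]), 'position': array([0.21288785, 0.5067926 , 0.21816718]), 'eef_rot': array([[-9.21924153e-01,  3.87370153e-01, -4.70787505e-04],
       [ 3.87370429e-01,  9.21923719e-01, -8.98691799e-04],
       [ 8.59037877e-05, -1.01089483e-03, -9.99999485e-01]]), 'force': array([ 0.26669922, -0.14853339,  0.07254951]), 'ft_torque': array([ 0.01033855, -0.01319493, -0.00636528]), 'width': 0.9994165971324628}
```

View pics/top0.png

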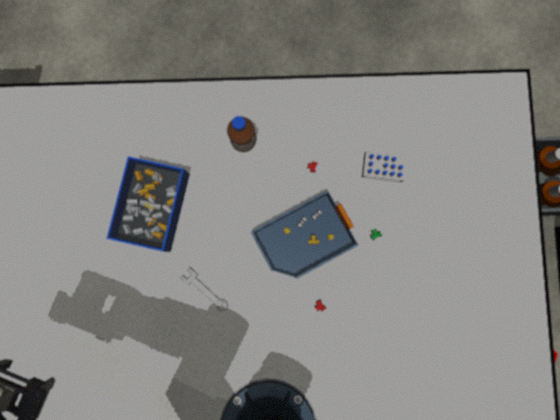

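View pics/side0.png

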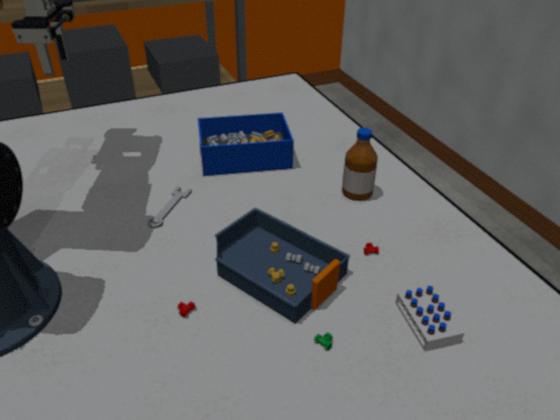

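The top view shows the tray at about (305,235), its orange grip at (345,215), the pour corner at (285,272) and the bin at (148,203). The bottle is at (241,130), the spanner at (205,288) and the rack at (385,167). The possible mix-ups are the red look-alikes at (312,167) and (320,305) and the green one at (376,234). All three lie outside the tray, so the five pieces inside it are mine. The only orange grip is at (345,215); the orange discs at (552,160) and (552,190) are off the bench.

Run:
```python
from h import *
c=np.load('top.npz');P=cloud(c);f=c["frame"].astype(int);R,G,B=f[...,0],f[...,1],f[...,2]
v,u=np.indices(R.shape)
def rep(n,m):
    p=P[m];p=p[~np.isnan(p).any(1)];r=cv2.minAreaRect((p[:,:2]*1000).astype(np.float32))
    print(n,len(p),'med',np.median(p,0).round(3),'z',np.percentile(p[:,2],[2,98]).round(3),'rect',np.round(r[0],0),np.round(r[1],0),round(r[2],1))
box=lambda a,b,c_,d:(u>a)&(u<b)&(v>c_)&(v<d)
o=(R>170)&(G<140)&(B<80)&box(325,365,190,240); rep('grip',o)
rep('griptop',o&(P[...,2]>.055))
rep('bin',box(95,200,145,262)&(P[...,2]>.06))
t=box(245,365,180,285)&(B>R+8)&(P[...,2]>.025);rep('trayrim',t)
rep('bottle',box(215,270,105,160)&(P[...,2]>.03))
rep('rack',box(350,415,140,195)&(P[...,2]>.02))
rep('bench',box(400,440,300,340))
s=(box(250,360,185,280)&(P[...,2]>.035))
p=P[t];h=cv2.convexHull((p[:,:2]*1000).astype(np.float32));a=cv2.approxPolyDP(h,8,True);print(a[:,0].round())
x,y,w,hh=235,175,140,120
save(cv2.resize(c["frame"][y:y+hh,x:x+w],None,fx=5,fy=5,interpolation=3),"crop")
```

```text
return _methods._mean(a, axis=axis, dtype=dtype,
  ret = um.true_divide(
Traceback (most recent call last):
IndexError: index -1 is out of bounds for axis 0 with size 0
```

Wrong orange threshold; I'll loosen it (the frame is noisy and dark) and make the report tolerate an empty mask.

```bash
cat > m.py <<'E'
from h import *
c=np.load('top.npz');P=cloud(c);f=c["frame"].astype(int);R,G,B=f[...,0],f[...,1],f[...,2]
v,u=np.indices(R.shape)
print(f[215,345],f[235,270],P[215,345],P[330,420])
def rep(n,m):
    p=P[m];p=p[~np.isnan(p).any(1)]
    if len(p)<4: print(n,len(p));return
    r=cv2.minAreaRect((p[:,:2]*1000).astype(np.float32))
    print(n,len(p),'med',np.median(p,0).round(3),'z',np.percentile(p[:,2],[2,98]).round(3),'rect',np.round(r[0],0),np.round(r[1],0),round(r[2],1))
    return p
box=lambda a,b,c_,d:(u>a)&(u<b)&(v>c_)&(v<d)
o=(R>G+50)&(R>B+50)&box(325,365,190,240); rep('grip',o)
rep('griptop',o&(P[...,2]>.055))
rep('bin',box(95,200,145,262)&(P[...,2]>.06))
t=box(245,365,180,285)&(P[...,2]>.03);p=rep('trayrim',t)
rep('bottle',box(215,270,105,160)&(P[...,2]>.03))
rep('rack',box(350,415,140,195)&(P[...,2]>.02))
h=cv2.convexHull((p[:,:2]*1000).astype(np.float32));a=cv2.approxPolyDP(h,8,True);print(a[:,0].round())
x,y,w,hh=235,175,140,120
save(cv2.resize(c["frame"][y:y+hh,x:x+w],None,fx=5,fy=5,interpolation=3),"crop")
E
python3 m.py
```

```text
[160  93  13] [ 71  84 102] [ 0.55177646 -0.21278703  0.06728154] [ 2.45681698e-01 -4.10645087e-01  1.29553834e-04]
grip 109 med [ 0.549 -0.212  0.07 ] z [0.066 0.074] rect [ 550. -211.] [66. 11.] 26.9
griptop 109 med [ 0.549 -0.212  0.07 ] z [0.066 0.074] rect [ 550. -211.] [66. 11.] 26.9
bin 1049 med [0.598 0.316 0.078] z [0.061 0.084] rect [593. 302.] [152. 222.] 76.0
trayrim 798 med [ 0.528 -0.147  0.045] z [0.032 0.073] rect [ 497. -110.] [166. 242.] 27.0
bottle 777 med [0.76  0.047 0.111] z [0.036 0.162] rect [772.  50.] [69. 68.] 88.2
rack 1000 med [ 0.685 -0.329  0.027] z [0.022 0.042] rect [ 686. -331.] [111.  67.] 81.1
[[ 621. -171.]
 [ 518.   32.]
 [ 412.  -18.]
 [ 393.  -85.]
 [ 474. -246.]
 [ 552. -218.]]
```

View pics/crop.png

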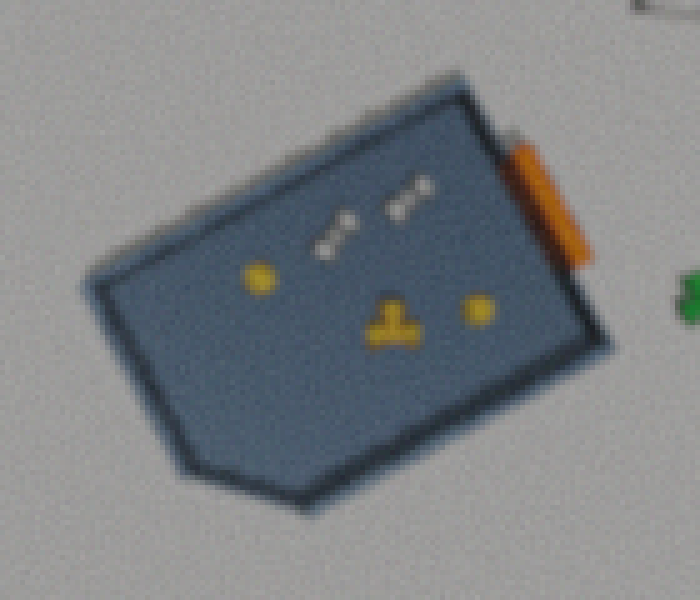

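The crop confirms the grip: orange plate at about (550,205), with the cut corner at lower left (245,490) and five fittings inside. The sizes agree: grip 66x11 mm at z 0.07, bin 152x222 mm, tray about 160x235 mm. The grip is at (0.550,-0.211) and tray x points at 117°. The bin is at (0.593,0.302) with its x axis at -14°.

Plan: grasp with tool y at 117°, then carry the tray so the lip faces 76°, over the bin's -y wall.

```bash
python3 -m jog '[[[-1,-0.9,0,0,0,0],[-1,-0.9,0,0,0,0],[-1,-0.9,0,0,0,0],[-1,-0.9,0,0,0,0],[-1,-0.9,0,0,0,0]]]' 1 && python3 -m jog '[[[-1,-0.9,0,0,0,0],[-1,-0.9,0,0,0,0],[-1,-0.9,0,0,0,0],[-1,-0.9,0,0,0,0],[-1,-0.9,0,0,0,0]]]' && python3 -m jog '[[[-1,-0.9,0,0,0,0],[-1,-0.9,0,0,0,0],[-1,-0.9,0,0,0,0],[-1,-0.9,0,0,0,0],[-1,-0.9,0,0,0,0]]]'
```

```text
time_s: 0.52
position: [0.2696, 0.3832, 0.2162]
eef_rot: [[-0.924, 0.382, -0.002], [0.382, 0.924, -0.003], [0.001, -0.003, -1.0]]
force: [0.2, 0.7, 1.3]
width: 1.006
time_s: 0.93
position: [0.3285, 0.2551, 0.2155]
eef_rot: [[-0.925, 0.381, -0.004], [0.381, 0.925, -0.004], [0.002, -0.005, -1.0]]
force: [1.1, 0.0, 0.4]
width: 1.003
time_s: 1.35
position: [0.3877, 0.127, 0.2153]
eef_rot: [[-0.925, 0.381, -0.005], [0.381, 0.925, -0.004], [0.003, -0.006, -1.0]]
force: [0.2, 1.0, 0.1]
width: 1.0
```

```bash
python3 -m jog '[[[-1,-0.9,0,0,0,0],[-1,-0.9,0,0,0,0],[-1,-0.9,0,0,0,0],[-1,-0.9,0,0,0,0],[-1,-0.9,0,0,0,0]]]' && python3 -m jog '[[[-1,-0.9,0,0,0,0],[-1,-0.9,0,0,0,0],[-1,-0.9,0,0,0,0],[-1,-0.9,0,0,0,0],[-1,-0.9,0,0,0,0]]]' && python3 -m jog '[[[0,0,0,0,0,-1],[0,0,0,0,0,-1],[0,0,0,0,0,-1],[0,0,0,0,0,-1],[0,0,0,0,0,-1]]]'
cat >> h.py <<'E'
def go(pos,R,rel=False):
    "remaining shift (units, current tool axes) and turn (units, tool axes)"
    from scipy.spatial.transform import Rotation as Ro
    o=get_obs();M=np.array(o['eef_rot'])
    print('shift',(M.T@(np.array(pos)-o['position'])/.02).round(2),'turn',(Ro.from_matrix(M.T@R).as_rotvec()/.12).round(2),'q',o['q'].round(2),'F',o['force'].round(1),'t',o['time_s'],'w',round(o['width'],3))
def tray_pose(th,tilt,lip):
    "tray rotation with lip heading th, tilted tilt (deg); tool R and TCP for holding tray_grip"
    from scipy.spatial.transform import Rotation as Ro
    a=np.radians(th-45);T=Ro.from_euler('z',a).as_matrix()
    n=np.array([np.cos(np.radians(th)),np.sin(np.radians(th)),0])
    ax=np.cross([0,0,1],n);T=Ro.from_rotvec(ax*np.radians(tilt)).as_matrix()@T
    org=np.array(lip)-T@[.0925,.0575,0]
    g=org+T@[-.118,0,.05]
    y=T[:,0];z=-T[:,2];Rt=np.stack([np.cross(y,z),y,z],1)
    return T,org,g,Rt,g+.019*z
E
python3 - <<'E'
from h import *
T,o,g,R,t=tray_pose(116.9+45,0,[0,0,0])
go([.550,-.211,.2],R)
c=cam("wrist");save(c["frame"],"w1")
P=cloud(c);f=c["frame"].astype(int);m=(f[...,0]>f[...,1]+45)&(f[...,0]>f[...,2]+60)&(P[...,2]>.06)
p=P[m];print(len(p),np.median(p,0).round(4));r=cv2.minAreaRect((p[:,:2]*1000).astype(np.float32));print(r)
E
```

```text
time_s: 1.77
position: [0.4469, -0.0012, 0.2149]
eef_rot: [[-0.925, 0.381, -0.006], [0.381, 0.925, -0.004], [0.004, -0.006, -1.0]]
force: [0.4, 0.8, 0.5]
width: 1.002
time_s: 2.18
position: [0.5061, -0.1296, 0.2139]
eef_rot: [[-0.924, 0.382, -0.008], [0.382, 0.924, -0.003], [0.007, -0.006, -1.0]]
force: [0.3, -0.1, 0.5]
width: 1.0
time_s: 2.6
position: [0.507, -0.1352, 0.2116]
eef_rot: [[-0.975, -0.222, -0.011], [-0.222, 0.975, -0.003], [0.012, -0.0, -1.0]]
force: [0.0, 0.0, -0.2]
width: 1.002
shift [-1.26 -4.17  0.57] turn [ 0.01 -0.1  -2.05] q [-0.35  0.32  1.72 -0.01  1.12 -2.14] F [ 0.   0.  -0.2] t 2.6 w 1.002
800 [ 0.5447 -0.2116  0.0692]
((548.257568359375, -211.23577880859375), (69.06810760498047, 11.496024131774902), 26.787076950073242)
```

View pics/w1.png

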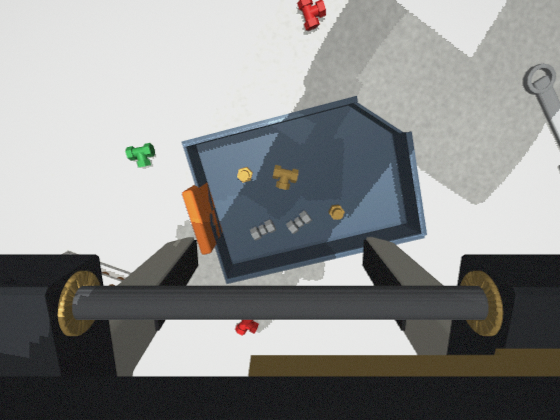

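The wrist view shows the grip at (198,218), the pour corner at (382,118), the fittings inside the tray and the look-alikes outside. It measures the grip at (0.548,-0.211), heading 26.8°, which agrees with the top camera.

```bash
python3 -m jog '[[[0,0,0,0,-0.1,-1],[0,0,0,0,0,-1],[-0.3,-1,0,0,0,0],[-0.3,-1,0,0,0,0],[-0.3,-1,0,0,0,0]]]'
python3 - <<'E'
from h import *
T,o,g,R,t=tray_pose(116.8+45,0,[0,0,0])
go([.549,-.211,.031],R)
E
```

```text
time_s: 3.07
position: [0.5488, -0.1796, 0.2107]
eef_rot: [[-0.895, -0.446, -0.004], [-0.446, 0.895, 0.002], [0.002, 0.003, -1.0]]
force: [1.2, -0.2, -0.0]
width: 1.007
shift [ 0.67 -1.44  8.98] turn [ 0.03 -0.02 -0.05] q [-0.4   0.41  1.58  0.    1.15 -2.43] F [ 1.2 -0.2 -0. ] t 3.0667 w 1.007
```

```bash
python3 -m jog '[[[0.4,-0.8,1,0,0,0],[0.4,-0.8,1,0,0,0],[0,0,1,0,0,0],[0,0,1,0,0,0],[0,0,0,0,0,0]]]'
python3 - <<'E'
from h import *
T,o,g,R,t=tray_pose(116.8+45,0,[0,0,0])
go([.549,-.211,.031],R)
E
```

```text
time_s: 3.48
position: [0.551, -0.2198, 0.1274]
eef_rot: [[-0.903, -0.429, -0.001], [-0.429, 0.903, 0.001], [0.001, 0.001, -1.0]]
force: [-0.0, -0.7, -0.4]
width: 0.996
shift [-0.1   0.44  4.82] turn [ 0.01 -0.   -0.2 ] q [-0.46  0.53  1.62  0.    0.99 -2.47] F [-0.  -0.7 -0.4] t 3.4833 w 0.996
```

```bash
python3 -m jog '[[[-0.1,0.4,1,0,0,-0.2],[0,0,1,0,0,0],[0,0,1,0,0,0],[0,0,0.8,0,0,0],[0,0,0,0,0,0]]]'
python3 - <<'E'
from h import *
T,o,g,R,t=tray_pose(116.8+45,0,[0,0,0])
go([.549,-.211,.031],R)
E
```

```text
time_s: 3.9
position: [0.5506, -0.2114, 0.0522]
eef_rot: [[-0.897, -0.442, 0.001], [-0.442, 0.897, -0.0], [-0.001, -0.0, -1.0]]
force: [-0.8, 0.0, -0.3]
width: 0.996
shift [0.07 0.05 1.06] turn [-0.    0.01 -0.09] q [-0.45  0.63  1.67  0.    0.84 -2.47] F [-0.8  0.  -0.3] t 3.9 w 0.996
```

```bash
python3 -m jog '[[[0,0,1,0,0,-0.1],[0,0,0,0,0,0]]]' && python3 -m jog '[[[0,0,0,0,0,0],[0,0,0,0,0,0],[0,0,0,0,0,0],[0,0,0,0,0,0],[0,0,0,0,0,0]]]' 0 45 && python3 -m jog '[[[0,0,0,0,0,0],[0,0,0,0,0,0],[0,0,0,0,0,0],[0,0,0,0,0,0],[0,0,0,0,0,0]]]'
```

```text
time_s: 4.07
position: [0.5515, -0.2113, 0.0339]
eef_rot: [[-0.893, -0.45, 0.002], [-0.45, 0.893, -0.0], [-0.002, -0.001, -1.0]]
force: [-0.3, 0.6, -0.1]
width: 1.001
time_s: 4.48
position: [0.5544, -0.2124, 0.0407]
eef_rot: [[-0.894, -0.447, 0.008], [-0.447, 0.895, -0.003], [-0.006, -0.007, -1.0]]
force: [0.7, 0.1, -0.3]
width: 0.69
time_s: 4.9
position: [0.5549, -0.2126, 0.0422]
eef_rot: [[-0.895, -0.447, 0.01], [-0.447, 0.895, -0.004], [-0.007, -0.008, -1.0]]
force: [0.4, -0.6, 0.2]
width: 0.331
```

Zero rows let the arm creep upwards (z 0.034 to 0.042). I'll correct that while the fingers finish closing.

```bash
python3 -m jog '[[[0.2,0,0.5,0,0,0],[0,0,0.1,0,0,0],[0,0,0,0,0,0],[0,0,0,0,0,0]]]' && python3 -m jog '[[[0,0,0,0,0,0],[0,0,0,0,0,0],[0,0,0,0,0,0]]]'
```

```text
time_s: 5.23
position: [0.5511, -0.2145, 0.029]
eef_rot: [[-0.895, -0.446, 0.01], [-0.446, 0.895, -0.003], [-0.007, -0.007, -1.0]]
force: [0.7, -0.2, 9.1]
width: 0.128
time_s: 5.48
position: [0.5508, -0.2146, 0.029]
eef_rot: [[-0.895, -0.446, 0.008], [-0.446, 0.895, -0.002], [-0.007, -0.006, -1.0]]
force: [1.2, -1.6, 2.8]
width: 0.125
```

```bash
python3 -m jog '[[[0,0,-0.4,0,0,0],[0,0,-0.7,0,0,0],[0,0,-0.8,0,0,0],[0,0,-0.8,0,0,0],[0,0,-0.8,0,0,0]]]' && python3 -m jog '[[[0,0,-0.8,0,0,0],[0,0,-0.8,0,0,0],[0,0,-0.8,0,0,0],[0,0,-0.8,0,0,0],[0,0,-0.6,0,0,0]]]'
python3 - <<'E'
from h import *
T,o,g,R,t=tray_pose(76,0,[.582,.258,.14]); print(g,t)
go(t,R)
T,o,g,R,t=tray_pose(76,33,[.582,.258,.10]); print(g,t); go(t,R)
save(cam("side")["frame"],"s1")
E
```

```text
time_s: 5.9
position: [0.5473, -0.2133, 0.0974]
eef_rot: [[-0.895, -0.446, 0.0], [-0.446, 0.895, -0.0], [-0.0, -0.0, -1.0]]
force: [0.3, 0.2, -3.2]
width: 0.127
time_s: 6.32
position: [0.546, -0.213, 0.1777]
eef_rot: [[-0.894, -0.447, -0.0], [-0.447, 0.894, -0.002], [0.001, -0.001, -1.0]]
force: [-0.4, 0.1, -3.3]
width: 0.128
[0.43118097 0.10029737 0.19      ] [0.43118097 0.10029737 0.171     ]
shift [-1.87 16.58  0.31] turn [-0.02  0.   12.45] q [-0.45  0.46  1.6  -0.    1.09 -2.48] F [-0.4  0.1 -3.3] t 6.3167 w 0.128
[0.44516518 0.15638495 0.24514514] [0.44266173 0.14634419 0.2292104 ]
shift [-3.41 18.38 -2.6 ] turn [ 5.24 -0.2  12.08] q [-0.45  0.46  1.6  -0.    1.09 -2.48] F [-0.4  0.1 -3.3] t 6.3167 w 0.128
```

View pics/s1.png

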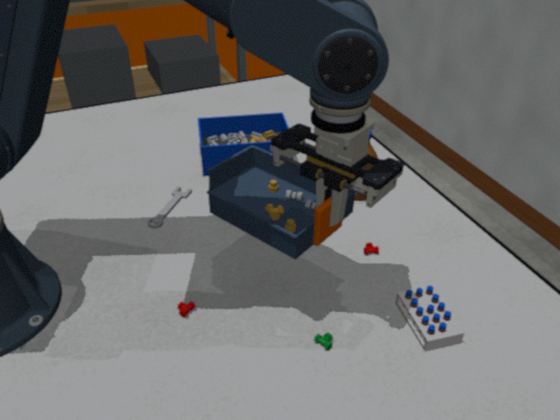

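The side view shows the tray held level at about (275,210), with all five fittings in it.

```bash
python3 -m jog '[[[0,0.4,-0.2,0,0,0],[0,0.8,-0.2,0,0,0],[-0.1,1,-0.2,0,0,0],[-0.1,1,-0.2,0,0,0],[-0.1,1,-0.2,0,0,0]]]' && python3 -m jog '[[[-0.1,1,0,0,0,0.3],[-0.1,1,0,0,0,0.6],[-0.2,1,0,0,0,0.8],[-0.2,0.8,0,0,0,0.9],[-0.2,0.6,0,0,0,0.9]]]'
python3 - <<'E'
from h import *
T,o,g,R,t=tray_pose(76,0,[.582,.258,.16]); print(t)
go(t,R)
E
```

```text
time_s: 6.78
position: [0.5116, -0.1339, 0.1976]
eef_rot: [[-0.896, -0.445, -0.0], [-0.445, 0.896, -0.004], [0.002, -0.003, -1.0]]
force: [0.4, -0.5, -3.2]
width: 0.126
time_s: 7.2
position: [0.4901, -0.0397, 0.1946]
eef_rot: [[-1.0, -0.028, -0.007], [-0.028, 1.0, -0.003], [0.007, -0.003, -1.0]]
force: [0.0, 0.1, -3.0]
width: 0.125
[0.43118097 0.10029737 0.191     ]
shift [2.75 7.08 0.17] turn [-0.05 -0.04  8.82] q [-0.17  0.28  1.82 -0.01  1.05 -1.77] F [ 0.   0.1 -3. ] t 7.2 w 0.125
```

```bash
python3 -m jog '[[[0.3,0.8,0,0,0,0.9],[0.4,0.7,0,0,0,0.9],[0.5,0.6,0,0,0,0.9],[0.5,0.5,0,0,0,0.9],[0.6,0.4,0,0,0,0.9]]]' && python3 -m jog '[[[0.6,0.4,0,0,0,0.9],[0.6,0.3,0,0,0,0.9],[0.7,0.3,0,0,0,0.9],[0.5,0.2,0,0,0,0.7],[0.3,0,0,0,0,0.4]]]'
python3 - <<'E'
from h import *
T,o,g,R,t=tray_pose(76,0,[.582,.258,.16]); print(t)
go(t,R)
T,o,g,R,t=tray_pose(76,33,[.582,.258,.10]); print(g,t); go(t,R)
E
```

```text
time_s: 7.62
position: [0.4495, 0.0347, 0.1908]
eef_rot: [[-0.859, 0.512, -0.014], [0.512, 0.859, -0.004], [0.01, -0.011, -1.0]]
force: [-0.0, 0.1, -4.0]
width: 0.126
time_s: 8.03
position: [0.4162, 0.0935, 0.1872]
eef_rot: [[-0.523, 0.852, -0.024], [0.852, 0.523, -0.005], [0.009, -0.023, -1.0]]
force: [-0.2, -0.2, -4.1]
width: 0.123
[0.43118097 0.10029737 0.191     ]
shift [-0.1   0.81 -0.21] turn [-0.2  -0.07  0.08] q [ 0.11  0.18  1.97 -0.    1.02 -0.44] F [-0.2 -0.2 -4.1] t 8.0333 w 0.123
[0.44516518 0.15638495 0.24514514] [0.44266173 0.14634419 0.2292104 ]
shift [ 1.58  2.46 -2.14] turn [ 3.22 -3.44  0.13] q [ 0.11  0.18  1.97 -0.    1.02 -0.44] F [-0.2 -0.2 -4.1] t 8.0333 w 0.123
```

```bash
python3 -m jog '[[[0.1,0.4,-0.2,0.3,-0.3,0],[0.2,0.5,-0.3,0.3,-0.3,0],[0.2,0.4,-0.3,0.3,-0.3,0],[0.2,0.4,-0.3,0.3,-0.3,0],[0.2,0.3,-0.3,0.3,-0.3,0]]]' && python3 -m jog '[[[0.1,0.1,-0.2,0.2,-0.2,0],[0.1,0.1,-0.2,0.2,-0.2,0],[0.1,0.1,-0.2,0.2,-0.2,0],[0.1,0.1,-0.2,0.2,-0.2,0],[0.1,0.1,-0.2,0.2,-0.2,0]]]'
python3 - <<'E'
from h import *
T,o,g,R,t=tray_pose(76,33,[.582,.258,.10]); print(g,t); go(t,R)
E
```

```text
time_s: 8.45
position: [0.4353, 0.1333, 0.2072]
eef_rot: [[-0.53, 0.843, -0.094], [0.83, 0.493, -0.261], [-0.174, -0.216, -0.961]]
force: [0.9, -1.0, -2.9]
width: 0.127
time_s: 8.87
position: [0.4361, 0.1554, 0.2183]
eef_rot: [[-0.548, 0.825, -0.137], [0.784, 0.451, -0.427], [-0.29, -0.341, -0.894]]
force: [-0.8, 0.5, -3.7]
width: 0.126
[0.44516518 0.15638495 0.24514514] [0.44266173 0.14634419 0.2292104 ]
shift [-0.69 -0.12 -0.34] turn [ 0.5  -0.83  0.19] q [ 0.44  0.38  1.69 -0.34  1.41 -0.  ] F [-0.8  0.5 -3.7] t 8.8667 w 0.126
```

Tilt is now 27°. Next I look at where the fittings and the lip are before settling onto the rim.

Run:
```python
from h import *
c=cam("top");s=cam("side")
a=cv2.resize(c["frame"][130:290,80:320],None,fx=2.2,fy=2.2,interpolation=3)
b=cv2.resize(s["frame"][90:280,150:430],None,fx=1.88,fy=1.88,interpolation=3)
w=560;im=np.zeros((352+357,w,3),np.uint8);im[:352,:528]=a[:352];im[352:352+b.shape[0],:526]=b[:357,:526]
save(cv2.resize(im,None,fx=.84,fy=.84),"c2")
o=get_obs();M=o['eef_rot'];T=np.stack([M[:,1],np.cross(-M[:,2],M[:,1]),-M[:,2]],1)
g=o['position']-.019*M[:,2]; print('lip est',(g+T@[.2105,.0575,-.05]).round(3))
```

```text
lip est [0.574 0.283 0.102]
```

View pics/c2.png

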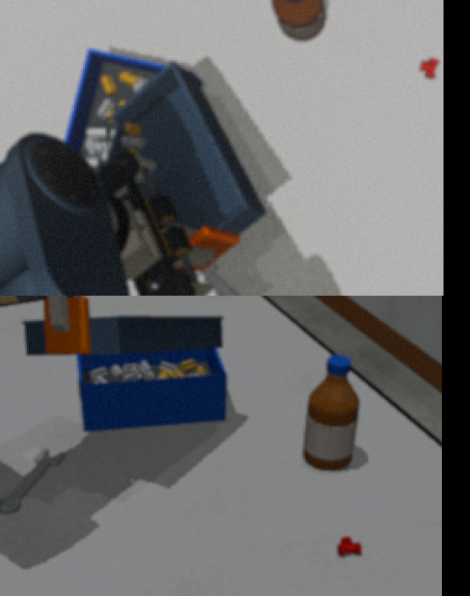

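The top crop shows the tray over the bin with the gripper hiding part of the corner. Some brass is visible near the lip at (135,130). The wrist camera should see inside the tray, so I'll tilt further and look there.

```bash
python3 -m jog '[[[-0.1,-0.1,-0.1,0.2,-0.3,0],[-0.1,-0.1,-0.1,0.2,-0.3,0.1],[-0.1,-0.1,-0.1,0.2,-0.3,0.1],[-0.1,-0.1,-0.1,0.2,-0.3,0],[-0.1,-0.1,-0.1,0.1,-0.1,0]]]'
python3 - <<'E'
from h import *
c=cam("wrist");save(c["frame"],"w2")
o=get_obs();M=o['eef_rot'];T=np.stack([M[:,1],np.cross(-M[:,2],M[:,1]),-M[:,2]],1)
g=o['position']-.019*M[:,2]; lip=g+T@[.2105,.0575,-.05];print('lip est',lip.round(3))
P=cloud(c);Q=(P-lip)@T;f=c["frame"].astype(int)
# tray frame, relative to lip
cv2.imwrite('/dev/null.png',f.astype(np.uint8)) if 0 else None
np.save('q.npy',Q)
T2,o2,g2,R,t=tray_pose(76,36,[.578,.265,.085]); go(t,R)
E
```

```text
time_s: 9.38
position: [0.4317, 0.1475, 0.2316]
eef_rot: [[-0.553, 0.821, -0.143], [0.714, 0.378, -0.59], [-0.43, -0.428, -0.795]]
force: [0.1, -0.8, -3.5]
width: 0.127
lip est [0.568 0.25  0.093]
shift [ 0.44  0.81 -0.01] turn [-0.12  0.16  0.02] q [ 0.5   0.43  1.66 -0.47  1.54  0.09] F [-0.4 -0.3 -3.4] t 9.4333 w 0.126
```

View pics/w2.png

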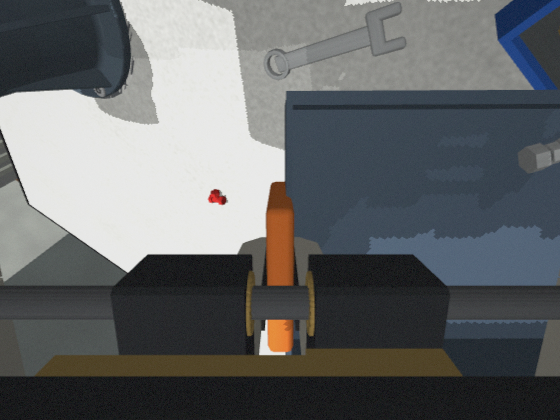

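The wrist view shows one steel union at (540,157), on the floor in the grip's half of the picture and some way from the +y wall (at row 100). The pour corner is out of frame to the right. I'll measure that union and also search the top view for fittings inside the tray.

```bash
cat > chk.py <<'E'
from h import *
o=get_obs();M=o['eef_rot'];T=np.stack([M[:,1],np.cross(-M[:,2],M[:,1]),-M[:,2]],1)
g=o['position']-.019*M[:,2]; lip=g+T@[.2105,.0575,-.05]
d=lip[:2]-[.593,.302];a=np.radians(-14);print('lip',lip.round(3),'in bin x,y',round(d@[np.cos(a),np.sin(a)],3),round(d@[-np.sin(a),np.cos(a)],3),'tilt',np.degrees(np.arccos(T[2,2])).round(1),'F',o['force'].round(1),'t',o['time_s'],'w',round(o['width'],3))
for n in("wrist","top","side"):
    c=cam(n);Q=(cloud(c)-lip)@T+[.0925,.0575,0]
    m=(np.abs(Q[...,0])<.109)&(np.abs(Q[...,1])<.074)&(Q[...,2]>.009)&(Q[...,2]<.026)&(Q[...,0]+Q[...,1]<.135)
    k,lab,st,ce=cv2.connectedComponentsWithStats(m.astype(np.uint8))
    for i in range(1,k):
        if st[i,4]>=6:
            q=Q[lab==i].mean(0);print(n,ce[i].round(),st[i,4],'rgb',c["frame"][lab==i].mean(0).round(),'tray xyz',q.round(3),'to lip',np.linalg.norm(q-[.0925,.0575,0]).round(3))
E
python3 chk.py
```

```text
lip [0.568 0.25  0.093] in bin x,y -0.011 -0.057 tilt 37.4 F [-0.4 -0.3 -3.4] t 9.4333 w 0.126
wrist [540. 148.] 949 rgb [97. 99. 99.] tray xyz [0.029 0.058 0.017] to lip 0.066
wrist [494. 350.] 1348 rgb [36. 43. 50.] tray xyz [ 0.024 -0.073  0.017] to lip 0.149
wrist [297. 350.] 21 rgb [38. 44. 50.] tray xyz [-0.106 -0.074  0.017] to lip 0.239
wrist [299. 346.] 8 rgb [42. 49. 54.] tray xyz [-0.105 -0.074  0.013] to lip 0.237
top [164. 217.] 217 rgb [73. 64. 47.] tray xyz [0.064 0.046 0.017] to lip 0.035
```

Four fittings are bunched about 35 mm from the lip and the union is about 66 mm away, so all are inside the 85 mm limit. Now I'll move the lip further in and lower it onto the rim.

Run:
```python
from h import *
M=get_obs()['eef_rot']
print('in',(M.T@(np.array([.573,.264,.080])-[.568,.25,.093])/.02).round(2),'down10mm',(M.T@[0,0,-.5]).round(2))
```

```text
in [0.64 0.75 0.07] down10mm [0.21 0.21 0.4 ]
```

```bash
python3 -m jog '[[[0.2,0.3,0,0,0,0],[0.2,0.2,0,0,0,0],[0.2,0.2,0,0,0,0],[0.1,0.1,0.1,0,0,0]]]' && python3 -m jog '[[[0.05,0.05,0.1,0,0,0],[0.05,0.05,0.1,0,0,0]]]' && python3 chk.py
```

```text
time_s: 9.92
position: [0.4383, 0.1634, 0.2168]
eef_rot: [[-0.549, 0.824, -0.142], [0.718, 0.379, -0.583], [-0.427, -0.422, -0.8]]
force: [-0.6, 0.3, -3.4]
width: 0.128
time_s: 10.08
position: [0.4383, 0.1637, 0.2108]
eef_rot: [[-0.55, 0.823, -0.142], [0.718, 0.379, -0.583], [-0.426, -0.423, -0.8]]
force: [-0.5, 0.3, -3.8]
width: 0.125
lip [0.576 0.267 0.072] in bin x,y -0.008 -0.038 tilt 36.9 F [-0.5  0.3 -3.8] t 10.0833 w 0.125
wrist [545. 131.] 732 rgb [97. 99. 99.] tray xyz [0.03  0.068 0.017] to lip 0.065
wrist [494. 350.] 1240 rgb [36. 43. 49.] tray xyz [ 0.025 -0.074  0.017] to lip 0.148
wrist [298. 349.] 8 rgb [38. 45. 52.] tray xyz [-0.106 -0.074  0.016] to lip 0.238
wrist [295. 352.] 6 rgb [37. 44. 51.] tray xyz [-0.108 -0.074  0.019] to lip 0.24
top [160. 208.] 131 rgb [78. 64. 38.] tray xyz [0.081 0.039 0.016] to lip 0.027
top [158. 227.] 67 rgb [63. 63. 62.] tray xyz [0.038 0.064 0.016] to lip 0.057
```

```bash
python3 -m jog '[[[0.05,0.05,0.1,0,0,0],[0.05,0.05,0.1,0,0,0],[0.05,0.05,0.1,0,0,0],[0.05,0.05,0.1,0,0,0]]]' && python3 -m jog '[[[0.05,0.05,0.1,0,0,0],[0.05,0.05,0.1,0,0,0]]]'
```

```text
time_s: 10.57
position: [0.4384, 0.1631, 0.2012]
eef_rot: [[-0.549, 0.824, -0.141], [0.719, 0.379, -0.583], [-0.427, -0.422, -0.8]]
force: [-0.4, -0.1, -3.6]
width: 0.125
time_s: 10.73
position: [0.4384, 0.1629, 0.1958]
eef_rot: [[-0.549, 0.824, -0.141], [0.719, 0.379, -0.583], [-0.427, -0.421, -0.8]]
force: [0.1, -0.0, -3.1]
width: 0.129
```

```bash
python3 -m jog '[[[0.05,0.05,0.1,0,0,0]]]' && python3 -m jog '[[[0.05,0.05,0.1,0,0,0]]]' && python3 -m jog '[[[0.05,0.05,0.1,0,0,0]]]'; python3 -c "
from h import *
print(get_obs()['force'],get_obs()['ft_torque'])"
```

```text
time_s: 10.82
position: [0.4384, 0.1628, 0.1931]
eef_rot: [[-0.549, 0.824, -0.141], [0.719, 0.379, -0.583], [-0.427, -0.422, -0.8]]
force: [-0.2, 0.2, -4.3]
width: 0.125
time_s: 10.9
position: [0.4386, 0.1629, 0.1904]
eef_rot: [[-0.549, 0.824, -0.141], [0.719, 0.379, -0.583], [-0.427, -0.421, -0.8]]
force: [-0.4, 2.9, 3.8]
width: 0.125
time_s: 10.98
position: [0.4394, 0.1635, 0.1883]
eef_rot: [[-0.548, 0.825, -0.138], [0.719, 0.381, -0.581], [-0.427, -0.418, -0.802]]
force: [0.5, 5.1, 6.6]
width: 0.125
[0.46498072 5.05418519 6.5954977 ] [ 1.36350878 -0.45980943  0.27476597]
```

Contact is made: force z went from about -3.6 N to +6.6 N, at the expected height. I'll let it settle and check.

```bash
python3 -m jog '[[[0,0,0,0,0,0],[0,0,0,0,0,0],[0,0,0,0,0,0],[0,0,0,0,0,0],[0,0,0,0,0,0]]]' && python3 -m jog '[[[0,0,0,0,0,0],[0,0,0,0,0,0],[0,0,0,0,0,0],[0,0,0,0,0,0],[0,0,0,0,0,0]]]' && python3 chk.py
python3 - <<'E'
from h import *
c=np.load('top.npz');s=np.load('side.npz')
a=cv2.resize(c["frame"][145:255,90:230],None,fx=4,fy=4,interpolation=3)
b=cv2.resize(s["frame"][80:200,170:350],None,fx=3.1,fy=3.1,interpolation=3)[:,:558]
im=np.zeros((a.shape[0]+b.shape[0],560,3),np.uint8);im[:a.shape[0]]=a;im[a.shape[0]:,:558]=b
save(cv2.resize(im,None,fx=.72,fy=.72,interpolation=3),"c3")
P=cloud(c);v,u=np.indices(P.shape[:2]);m=(u>95)&(u<200)&(v>145)&(v<200)&(P[...,2]>.07)&(P[...,2]<.085)&(c["frame"][...,2].astype(int)>c["frame"][...,0].astype(int)+40)
p0=P[m];print('rim pts',len(p0),p0[:,:2].min(0),p0[:,:2].max(0))
E
```

```text
time_s: 11.4
position: [0.4402, 0.1644, 0.1885]
eef_rot: [[-0.547, 0.826, -0.136], [0.72, 0.382, -0.58], [-0.427, -0.415, -0.803]]
force: [0.1, 1.9, -1.4]
width: 0.125
time_s: 11.82
position: [0.4402, 0.1644, 0.1885]
eef_rot: [[-0.547, 0.826, -0.136], [0.72, 0.382, -0.58], [-0.427, -0.415, -0.803]]
force: [0.7, 0.9, -1.5]
width: 0.126
lip [0.578 0.268 0.052] in bin x,y -0.006 -0.036 tilt 36.5 F [ 0.7  0.9 -1.5] t 11.8167 w 0.126
wrist [545. 131.] 720 rgb [ 98. 100. 100.] tray xyz [0.03  0.068 0.017] to lip 0.066
wrist [494. 350.] 1356 rgb [36. 43. 50.] tray xyz [ 0.024 -0.073  0.017] to lip 0.149
wrist [296. 345.] 19 rgb [40. 46. 51.] tray xyz [-0.106 -0.074  0.012] to lip 0.239
wrist [295. 352.] 13 rgb [38. 45. 50.] tray xyz [-0.107 -0.074  0.019] to lip 0.24
wrist [299. 351.] 7 rgb [43. 49. 54.] tray xyz [-0.105 -0.074  0.018] to lip 0.238
top [161. 208.] 133 rgb [78. 64. 39.] tray xyz [0.081 0.039 0.017] to lip 0.028
top [160. 227.] 52 rgb [62. 64. 63.] tray xyz [0.037 0.062 0.017] to lip 0.058
rim pts 251 [0.60620863 0.23048739] [0.71632949 0.37460105]
```

View pics/c3.png

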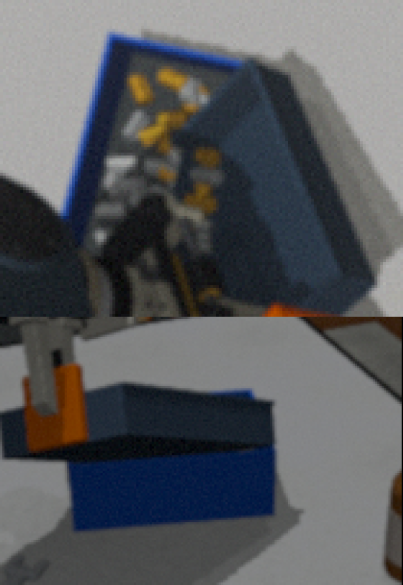

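Contact relaxed to about 2 N, still resting. I'll add a slight push for margin, then take one contrast-stretched close-up to count the fittings.

```bash
python3 -m jog '[[[0.05,0.05,0.1,0,0,0],[0.03,0.03,0.06,0,0,0],[0,0,0,0,0,0],[0,0,0,0,0,0]]]' && python3 -m jog '[[[0,0,0,0,0,0],[0,0,0,0,0,0],[0,0,0,0,0,0],[0,0,0,0,0,0]]]'
python3 - <<'E'
from h import *
c=cam("top");w=cam("wrist")
a=cv2.resize(c["frame"][180:245,130:200],None,fx=6,fy=6,interpolation=3)
b=cv2.resize(w["frame"][60:260,360:560],(390,390),interpolation=3)
im=np.hstack([a,b]).astype(float);save(np.clip((im/255)**.6*255*1.15,0,255).astype(np.uint8),"c4")
E
```

```text
time_s: 12.3
position: [0.4419, 0.1656, 0.1856]
eef_rot: [[-0.546, 0.828, -0.13], [0.721, 0.384, -0.577], [-0.427, -0.409, -0.806]]
force: [-0.3, 1.2, -0.6]
width: 0.13
time_s: 12.63
position: [0.4419, 0.1656, 0.1855]
eef_rot: [[-0.546, 0.828, -0.131], [0.721, 0.384, -0.577], [-0.427, -0.409, -0.806]]
force: [-0.7, 2.0, 1.8]
width: 0.126
```

View pics/c4.png

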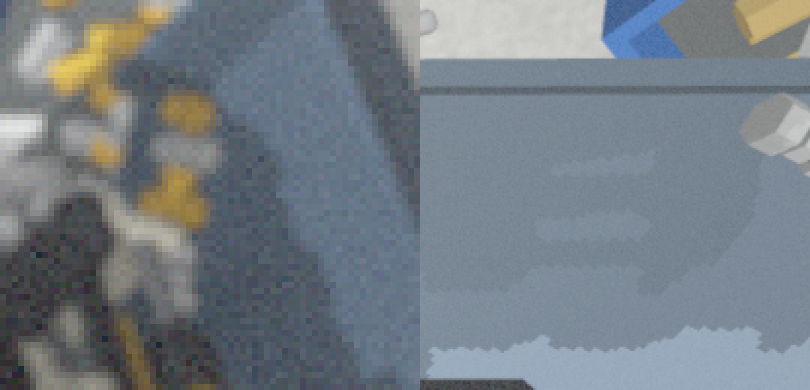

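The top crop shows a brass plug at (190,110), a union at (190,155) and the tee at (180,195). The wrist crop shows the second union against the +y wall. The second plug may be the brass spot at (103,155), so I'll check its 3D position in the tray frame.

Run:
```python
from h import *
o=get_obs();M=o['eef_rot'];T=np.stack([M[:,1],np.cross(-M[:,2],M[:,1]),-M[:,2]],1)
lip=o['position']-.019*M[:,2]+T@[.2105,.0575,-.05]
c=np.load('top.npz');P=cloud(c);Q=(P-lip)@T+[.0925,.0575,0];f=c["frame"].astype(int)
for n,(x,y) in dict(plug=(190,110),union=(190,155),tee=(180,195),spot=(103,155),spot2=(105,95),grey=(90,130),yel=(70,70)).items():
    u,v=130+x//6,180+y//6;print(n,(u,v),f[v,u],'tray',Q[v,u].round(3),'world',P[v,u].round(3))
# side camera: can it see over the corner? and visibility map of the tray floor from top+wrist
w=np.load('wrist.npz');vis=np.zeros((16,23),int)
for cc in(c,w):
    q=(cloud(cc)-lip)@T+[.0925,.0575,0];k=(np.abs(q[...,0])<.112)&(np.abs(q[...,1])<.077)&(q[...,2]<.028)&(q[...,2]>-.004)
    i=((q[k][:,1]+.08)*100).astype(int);j=((q[k][:,0]+.115)*100).astype(int);np.maximum.at(vis,(i,j),np.where(q[k][:,2]>.009,2,1))
print('\n'.join(''.join('.-#'[x] for x in r) for r in vis[::-1]))
```

```text
plug (161, 198) [81 57 20] tray [0.101 0.026 0.018] world [0.607 0.261 0.074]
union (161, 205) [71 72 73] tray [0.081 0.032 0.02 ] world [0.588 0.259 0.082]
tee (160, 212) [85 66 23] tray [0.071 0.047 0.015] world [0.571 0.263 0.075]
spot (147, 205) [118  83  32] tray [0.122 0.081 0.016] world [0.594 0.308 0.041]
spot2 (147, 195) [104  79  27] tray [0.143 0.066 0.021] world [0.621 0.307 0.042]
grey (145, 201) [83 83 81] tray [0.13  0.076 0.024] world [0.604 0.311 0.046]
yel (141, 191) [170 134  41] tray [0.162 0.074 0.028] world [0.633 0.325 0.037]
#------------####......
-----------######-###..
---------#---#-#######.
---------#-#-##--######
-----#-#---#--#-#-#####
-----##--###-------####
----------------------#
-----------------#----#
.---#---------#--#---##
..--------------------#
...-------------------#
...-------------------#
...-------------------#
-..........--------...#
--.........--------....
#######################
```

The two spots are bin contents (world z 0.04), not fittings. Most of the tray floor is visible and empty outside the corner. I'll label the raised cells by colour and source to find the second plug.

Run:
```python
from h import *
o=get_obs();M=o['eef_rot'];T=np.stack([M[:,1],np.cross(-M[:,2],M[:,1]),-M[:,2]],1)
lip=o['position']-.019*M[:,2]+T@[.2105,.0575,-.05]
for n in("top","wrist"):
    c=np.load(n+'.npz');q=(cloud(c)-lip)@T+[.0925,.0575,0];f=c["frame"].astype(int)
    g=np.full((22,24),' ')
    k=(q[...,0]>0)&(q[...,0]<.12)&(q[...,1]>-.03)&(q[...,1]<.08)&(q[...,2]<.04)&(q[...,2]>-.006)
    for (x,y,z),(r,gg,b) in zip(q[k],f[k]):
        i,j=int((y+.03)*200),int(x*200)
        ch='B' if r>b+22 else 'S' if (abs(r-b)<9 and z>.006) else '-'
        if g[i,j] in' -' or ch=='B': g[i,j]=ch
    print(n);print('\n'.join(''.join(r) for r in g[::-1]))
    v,u=np.indices(f.shape[:2]);kb=k&(f[...,0]>f[...,2]+18);nn,l,st,ce=cv2.connectedComponentsWithStats(kb.astype(np.uint8))
    for i in range(1,nn):
        if st[i,4]>5: print(n,'brass',ce[i].round(),st[i,4],q[l==i].mean(0).round(3))
```

```text
top
 -BSBSSS  SS          B 
   SSS                  
S---SSSSS     BBSS      
----SSSSSS S-BBBBBS     
--S-S- -SSSSBBBB -S     
---------S-BBBBB-SBB-   
-----------BBBBBBSSSSS  
-- ---------BBBBBSSSSS  
S----------------SSSB-S 
--------------SSSS-BBBB 
---------------SSSBBBBB 
------------------SBBBS 
-------S-------- -----S 
------------------------
--------------- ------- 
----------------------- 
----------------------- 
----------------------- 
----------------------- 
----------------------- 
----------- ---- ------ 
----------------------- 
top brass [161. 198.] 48 [0.102 0.028 0.016]
top brass [159. 213.] 86 [0.072 0.051 0.017]
wrist
-----SSSS               
----SSSS                
----SSSS                
-----SSSS               
--------S-              
-----------             
-----------             
-----------             
-----------             
------------            
------------            
------------            
------------            
------------            
-------------           
-------------           
-------------           
--------------          
--------------          
--------------          
--------------          
--------------
```

Three fittings are confirmed near the corner: a plug at (0.10,0.03), a union beside it and the tee at (0.07,0.05). The second union is at (0.035,0.065), within 66 mm of the lip. The second plug isn't seen directly. The only unseen floor apart from the pour-corner pocket, where every point is within about 50 mm of the lip, is the uphill -y edge, which no fitting could hold at this tilt. Contact is steady at about 5 N, so I'm handing in.

```bash
python3 -c "
from h import *
o=get_obs();print(o['time_s'],o['force'].round(1),abs(o['joint_velocities']).max().round(4),o['width'])
print(ticket.close_job())"
```

```text
12.7333 [0.7 1.8 1.7] 0.0007 0.1243284287319608
the job is handed in; nothing more can be done
None
```

I picked the tray up by its orange grip, carried it over the bin and tilted it about 36° so the pour corner rests on the bin's near long rim. I handed the job in at 12.7 s, still holding the grip; no verdict was reported.

**Last checks:**
- **Lip:** it is inside the bin outline, at about x -0.006, y -0.036 m in the bin's frame and about 0.05 m high. I took this just before a final 3 mm push-down.
- **Contact:** the rim carries roughly 5 N, judged from the change in wrist force (-3.5 N hanging, +1.7 N resting).
- **Grip and motion:** the gripper is closed on the 12 mm plate and the joints are at rest.
- **Bin and bystanders:** the arm kept well clear of the bottle, spanner and rack. The bin showed no visible shift, though I did not re-measure it or the bystanders at the end.
- **Fittings:** I located four of the five in the corner: one plug, both unions and the tee. The farthest measured is about 66 mm from the lip, against the 85 mm limit.

**Not confirmed:** I could not see the fifth fitting, a brass plug. The gripper hides part of the pour corner, which is where it most likely is. The rest of the floor in view was empty, apart from a strip at the uphill edge I also couldn't see.

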